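Tip the grinding balls off the sorting board and bin the flat disc

TASK

Lift the sorting board by its red handle so that both white grinding balls roll off into the blue catch tray while the flat brass disc stays on the board, then lay the board back down. After that pick up the brass disc and put it in the white dish (not the blue one).

Things in the scene. Friction and masses are not known exactly. Their poses are not given: they have to be found in the camera images.
- station: Fixed sorting station: frame, grey tipping board, blue tray. Origin on the table under the middle of the hinge line; x along the hinge, +y uphill over the board, -y over the tray. Board from y = 1 to 191 mm, 196 mm wide, level at the start, upper surface 60 mm above the table, open at the hinge edge, lips 12 mm above the surface on the other three sides.
- tray_in (a point): Centre of the floor of the blue catch tray, fixed to the station beyond the board's open edge. Inside 196 mm along the hinge and 126 mm across; floor 5 mm above the table; walls 45 mm high at the board, 60 mm at the sides, 90 mm at the far end.
- board (a joint): Tilt of the board about the hinge, rad: 0 = level, resting on the frame; 0.36 = handle end fully raised (stop). The hinge runs along the station's x axis at station y = 0, 54 mm above the table. The board (0.35 kg, no spring) takes about 2 N at the handle and falls back to level when let go. The balls begin to roll at 0.1 rad or less; the disc stays put even at 0.36.
- handle (a point): Middle of the board's red handle bar, round, 12 mm thick, 120 mm long, parallel to the hinge. It moves with the board: at tilt 0 it lies at station y = 225 mm, 100 mm above the table, 37 mm beyond the middle of the board's end lip and 40 mm above its surface. 100 mm are free between its two arms (8 mm rods). Pinch it across from above; it may turn between the fingers.
- ball_a_center (a point): Centre of a white porcelain grinding ball, 25 mm across, 24 g, on the board at the start.
- ball_b_center (a point): Centre of the second white porcelain grinding ball, 25 mm across, 24 g, on the board at the start.
- disc_center (a point): Centre of the flat brass disc, 36 mm across, 14 mm thick, about 90 g, lying flat on the board; the point is half-way up, 7 mm over its underside. Starts side by side with the balls in one of three lanes 60 mm apart across the board, its centre 65 mm or more from the end lip.
- dish_in (a point): Centre of the inner floor of the white porcelain dish, 120 mm across at its rim, about 95 mm across inside at the floor, 26 mm high, floor 5 mm above the table, loose, 0.3 kg, upright. It stands to the left or to the right of the station; a blue dish of the same shape stands on the other side and is not to be used.

How it is judged:
On the way, in this order (a step that is already met when the one before it is completed fails the run):
1. the board is tipped up by more than 0.08 rad with the disc on it (value of joint board above 0.08 rad and x of disc_center in the frame of station between -0.1 and 0.1 m and y of disc_center in the frame of station between -0.002 and 0.195 m and z of disc_center in the frame of station between 0.05 and 0.17 m), for 0.05 s.
2. both balls are in the blue tray and the disc is still on the board (x of ball_a_center in the frame of station between -0.1 and 0.1 m and y of ball_a_center in the frame of station between -0.137 and -0.005 m and z of ball_a_center in the frame of station between 0 and 0.05 m and x of ball_b_center in the frame of station between -0.1 and 0.1 m and y of ball_b_center in the frame of station between -0.137 and -0.005 m and z of ball_b_center in the frame of station between 0 and 0.05 m and x of disc_center in the frame of station between -0.1 and 0.1 m and y of disc_center in the frame of station between -0.002 and 0.195 m and z of disc_center in the frame of station between 0.05 and 0.17 m), for 0.1 s.
3. the board is back down (under 0.05 rad) with the disc still on it (all of step 2 and value of joint board below 0.05 rad), for 0.2 s.
At the end, for the whole second after the job is handed in: Both balls lie in the blue catch tray, the board is back down (tilt under 0.05 rad), and the brass disc lies at rest inside the white dish (centre within 40 mm of the dish's centre, less than 40 mm above the table), the dish upright on the table (x of ball_a_center in the frame of station between -0.1 and 0.1 m and y of ball_a_center in the frame of station between -0.137 and -0.005 m and z of ball_a_center in the frame of station between 0 and 0.05 m and x of ball_b_center in the frame of station between -0.1 and 0.1 m and y of ball_b_center in the frame of station between -0.137 and -0.005 m and z of ball_b_center in the frame of station between 0 and 0.05 m and value of joint board below 0.05 rad and horizontal distance between disc_center and dish_in below 0.04 m and height (world z) of disc_center below 0.04 m and height (world z) of dish_in below 0.015 m and angle between dish_in's own z axis and vertical below 0.17 rad and linear speed of disc below 0.03 m/s); the robot touches nothing.
It also fails if it takes over 51 s, if anything falls off the work surface, if the arm or the gripper's body presses on something with over 40 N, if the wrist force passes 120 N, or if a joint passes its speed limit or range.

ROBOT

A 7-joint arm with a two-finger parallel gripper is mounted at the origin on the work surface. World frame = base frame: x ahead of the robot, y to its left, z up, the work surface at z = 0. Lengths are in m, angles in rad, forces in N, time in s.
With the tool pointing down it reaches from about 0.35 to 0.9 m from the base axis. Payload 7.2 kg.
Tool frame: the origin (TCP) lies at the very end of the fingers, on their centre line; the grasp point (between the pads) lies 19 mm behind it; z points along the fingers, y is the line along which they close (so a half turn about z gives the same grasp; the last joint's range is limited). The gripper opens to 85 mm and grips with 20 to 120 N. Pads are 22 mm wide; open, the fingers measure 114 mm over their backs; the gripper's body (76 mm by 85 mm) begins 54 mm behind the grasp point. The pads swing forward as they close: fully open they stand 13 mm farther back than shut.
Start: joints at [1.096, 0.411, -0.013, 1.596, 0.006, 1.134, -0.082], TCP at [0.247, -0.574, 0.231] pointing down, gripper open.
Joint ranges: [-2.95, 2.95], [-0.29, 1.99], [-1.47, 1.44], [0.14, 2.54], [-1.03, 4.17], [0.13, 1.85], [-2.86, 2.86]. Speed limits (rad/s): [2.39, 2.39, 3.01, 3.01, 3.14, 3.14, 3.14].

INTERFACE

Orientations are given as a 3x3 rotation matrix whose columns are the frame's x, y, z axes.
In Python, from rig import bot gives the robot as it stands.
- The arm moves only by the shell command python3 -m jog 'ROWS'. ROWS is JSON, a list of rows, each an object with "jaw": the finger opening in m, from 0 to 0.0854; "xyz": the shift along the tool's x, y, z in m, a list of three; "yaw": the turn about the tool's z in rad. In form: [{"jaw": jaw, "xyz": [tx, ty, tz], "yaw": yaw}, ...]. A call has 1 to 12 rows; each row shifts and turns the commanded pose from where the row before left it, along the tool's axes as they then stand; what a row does not reach is not made up. A row lasts 1/10 s, in which the tool goes at most 50 mm and 8.59 degrees, less where a joint would pass 70% of its speed; a pose out of reach is approached as far as the arm can. A call with a gripper value outside its range is refused whole. The fingers move at their own pace and stop on an object; the grip force is fixed at half the most. Time passes only in rows, so rows that do not move let the fingers close. It gives the time, the measured TCP pose, the force, the opening and the grip force at its end, in the units of the state.
- bot.get_state(): the state, without advancing time (a new reading comes with each control period).
- bot.camera(name): name is "scene" or "top" or "wrist"; returns a dict with "color" (480x640x3 uint8, red, green, blue), "intrinsics" (3x3 intrinsics, pixels), "distortion" ([k1, k2, p1, p2, k3] as OpenCV has them; the pictures are not rectified), "R" (3x3) and "t" (3): a world point X has camera coordinates R X + t. Camera axes: x right, y down, z forward; pixel columns grow to the right and rows downward; lengths in m; the calibration is good to about 2 mm. A picture is of the moment at which its call begins. There is no depth.
- bot.hand_in(): hands the job in; it is judged then, once.
Trained networks look in the newest picture that a camera, given by its name, has taken for a name from the list of things; names that differ only in an ending like _2 or _b are one class to them, and where a whole thing is asked for, a point or a joint stands for the part that bears it (a point fixed in the world has none). Each returns a list of dicts, best first, with "conf" (0 to 1); they miss things now and then, are a little off and sometimes report something else, mostly with a low value. They report only what shows in the picture. A call takes as long as a camera call.
- bot.regions_of(camera, query): "pixels" (480x640 bool, what is visible of it) and "point" ([column, row] in pixels, amid what is visible of it).
The state is a dict: "t": time; "qpos": joint angles; "joint_vel": joint speeds; "tau": joint torques, N m; "ee_pos": TCP position; "orientation": TCP orientation; "force": force on the tool from outside, world axes, zero at the start; "moment": the same for the moment, N m; "grip_width": opening from 0.0 (shut) to 1.0 (fully open); "grip_force": force on a finger pad.
Only numpy, scipy, OpenCV 4.12 (cv2) and the standard library are available. Lean on these libraries where they do the work, as an engineer would, in place of code of your own. Each camera call takes 0.05 s, during which the arm holds its last target. There are 200 camera calls.

## Working session

There is one attempt and no reset: what is moved stays moved. The work goes in short steps, Python scripts to look and compute and a shell command to move; the robot and the scene stay as the last step left them, time stands still between calls to the robot, and variables do not carry over. Pictures are saved under pics/ and viewed, at most 10 in all, crops included, and the job is handed in when it is done.

```bash
mkdir -p pics; cat > h.py <<'E'
import numpy as np, cv2
from rig import bot
def ray(c,px):
    u=cv2.undistortPoints(np.array([[px]],float),np.array(c['intrinsics'],float),np.array(c['distortion'],float))[0,0]
    R=np.array(c['R']);t=np.array(c['t'])
    return -R.T@t, R.T@np.array([u[0],u[1],1.])
def atz(c,px,z):
    o,d=ray(c,px); return o+d*(z-o[2])/d[2]
def proj(c,X):
    R=np.array(c['R'],float)
    return cv2.projectPoints(np.array(X,float).reshape(-1,3),cv2.Rodrigues(R)[0],np.array(c['t'],float),np.array(c['intrinsics'],float),np.array(c['distortion'],float))[0].reshape(-1,2)
def save(c,n): cv2.imwrite('pics/'+n+'.png',c['color'][:,:,::-1])
E
python3 - <<'E'
from h import *
np.set_printoptions(precision=4,suppress=True)
s=bot.get_state();print(s['t'],s['ee_pos'],s['orientation'],s['grip_width'])
Z=dict(handle=.1,ball_a_center=.0725,disc_center=.074,dish_in=.031)
for n in ['top','scene']:
    c=bot.camera(n);save(c,n+'0')
    print(n,-np.array(c['R']).T@c['t'])
    for q,z in Z.items():
        for r in bot.regions_of(n,q)[:4]:
            p=r['pixels'];v,u=np.nonzero(p)
            print(q,round(r['conf'],2),r['point'],p.sum(),[u.mean(),v.mean()],atz(c,[u.mean(),v.mean()],z),c['color'][p].mean(0))
E
```

```text
0.0 [ 0.2471 -0.5736  0.2305] [[ 0.9184  0.3957 -0.0007]
 [ 0.3957 -0.9184  0.0014]
 [-0.0001 -0.0016 -1.    ]] 0.99739210646474
top [0.3497 0.0473 1.1201]
disc_center 0.81 [310.2, 197.7] 288 [np.float64(308.90625), np.float64(201.40972222222223)] [0.6079 0.0456 0.074 ] [227.9097 187.7743  59.25  ]
disc_center 0.51 [349.1, 241.0] 19507 [np.float64(343.83554621417954), np.float64(241.66847798226277)] [ 0.5329 -0.0207  0.074 ] [ 96.419  134.6175 185.2888]
dish_in 0.76 [130.6, 263.9] 2920 [np.float64(130.30993150684932), np.float64(263.32397260273973)] [0.4893 0.3843 0.031 ] [233.3805 233.5682 231.3531]
dish_in 0.69 [304.3, 232.6] 10731 [np.float64(303.59053210325226), np.float64(231.97921908489423)] [0.5577 0.0545 0.031 ] [157.0995 161.593  164.3454]
scene [0.937  0.6937 0.5955]
handle 0.76 [338.2, 273.5] 7153 [np.float64(334.6690898923529), np.float64(274.3704739270236)] [0.5868 0.1089 0.1   ] [140.3032 136.5764 140.4428]
handle 0.2 [361.5, 253.4] 132 [np.float64(362.8484848484849), np.float64(253.04545454545453)] [0.5142 0.0791 0.1   ] [187.7348 189.0833 186.7045]
ball_a_center 0.5 [361.5, 251.4] 153 [np.float64(362.2875816993464), np.float64(253.05882352941177)] [0.4916 0.0445 0.0725] [181.902  183.5686 181.6601]
disc_center 0.54 [302.3, 275.6] 293 [np.float64(302.98293515358364), np.float64(274.8532423208191)] [0.6156 0.0537 0.074 ] [170.5529 145.1604  91.6758]
disc_center 0.54 [360.5, 253.4] 154 [np.float64(362.5), np.float64(253.16883116883116)] [0.4927 0.0469 0.074 ] [181.487  183.0779 181.0779]
dish_in 0.83 [489.8, 402.7] 4725 [np.float64(489.38412698412696), np.float64(403.7187301587302)] [0.5048 0.3934 0.031 ] [206.2622 207.48   204.1738]
```

View pics/top0.png

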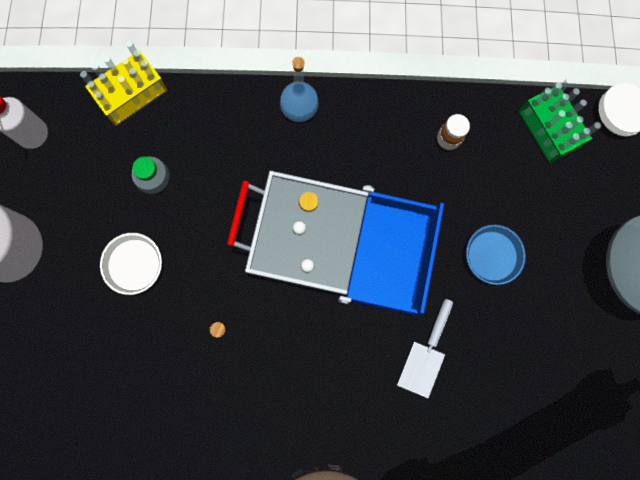

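View pics/scene0.png

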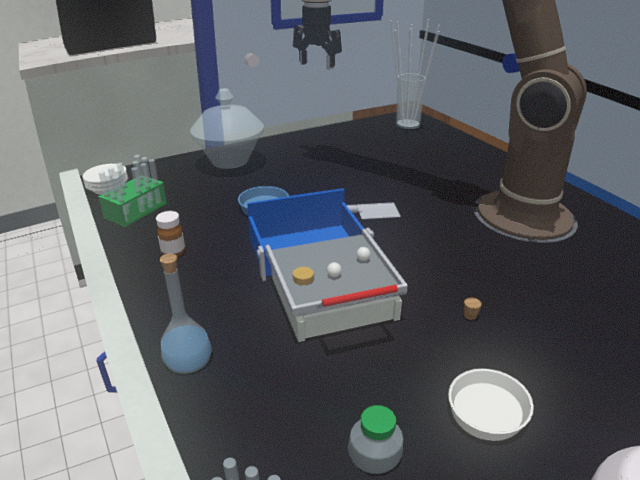

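The top view shows the handle from (245,183) to (232,244), the disc at (309,201), balls at (299,228) and (307,266), and the white dish at (130,264) on the left. The scene view agrees. Next I'll get the precise handle pose and station axes.

```bash
python3 - <<'E'
from h import *
from scipy.optimize import least_squares
np.set_printoptions(precision=4,suppress=True)
C={};M={}
for n in ['top','scene']:
    c=bot.camera(n);C[n]=c
    hsv=cv2.cvtColor(c['color'],cv2.COLOR_RGB2HSV)
    m=(((hsv[...,0]<6)|(hsv[...,0]>174))&(hsv[...,1]>150)&(hsv[...,2]>80)).astype(np.uint8)
    k,l,st,ce=cv2.connectedComponentsWithStats(m)
    for i in range(1,k):
        if st[i,4]>60: print(n,i,st[i],ce[i])
    i=min([i for i in range(1,k) if st[i,4]>150],key=lambda i:np.hypot(*(ce[i]-([238,213] if n=='top' else [360,295]))))
    v,u=np.nonzero(l==i); P=np.c_[u,v].astype(float); mu=P.mean(0); d=np.linalg.svd(P-mu,full_matrices=False)[2][0]
    s=(P-mu)@d; M[n]=(mu,mu+d*s.min(),mu+d*s.max()); print(M[n])
# station pose x,y,phi (x axis dir phi) from handle centre & ends, both cams
def S(p,Y):  # station->world
    ca,sa=np.cos(p[2]),np.sin(p[2]); Y=np.atleast_2d(Y)
    return np.c_[p[0]+ca*Y[:,0]-sa*Y[:,1],p[1]+sa*Y[:,0]+ca*Y[:,1],Y[:,2]]
E=np.array([[0,.225,.1],[-.06,.225,.1],[.06,.225,.1]])
def f(p):
    r=[]
    for n in C:
        q=proj(C[n],S(p,E)); m=M[n]
        a=q[1:]-np.array(m[1:]); b=q[1:]-np.array(m[:0:-1])
        r+=[q[0]-m[0],*(a if (a**2).sum()<(b**2).sum() else b)]
    return np.ravel(r)
best=min((least_squares(f,[.55,-.02,a]) for a in (-.2,.2)),key=lambda r:r.cost)
p=best.x;print('station',p,'res',f(p).round(1))
print('handle',S(p,E[0]))
c,s=np.cos(p[2]),np.sin(p[2])
for n,px in [('top',(308.9,201.4)),('scene',(303,274.9))]:
    w=atz(C[n],px,.074);d=w[:2]-p[:2];print('disc st',c*d[0]+s*d[1],-s*d[0]+c*d[1])
R=np.array(bot.get_state()['orientation']);print('tool->handle dxyz above .20',R.T@(np.append(S(p,E[0])[0,:2],.2)-bot.get_state()['ee_pos']))
np.save('st.npy',p)
ty=R[:,1];print('yaw',np.arctan2(ty[1],ty[0])-(np.arctan2(c,-s)-np.pi))
for n in C:
    im=C[n]['color'][:,:,::-1].copy()
    for X,col in [(S(p,[[-.098,.001,.06],[.098,.001,.06],[.098,.191,.06],[-.098,.191,.06]]),(0,255,0)),(S(p,E[1:]),(255,255,0))]:
        cv2.polylines(im,[proj(C[n],X).round().astype(np.int32)],True,col,1)
    C[n]['o']=im
cv2.imwrite('pics/o.png',np.hstack([cv2.resize(C['top']['o'][140:340,180:460],(400,286)),cv2.resize(C['scene']['o'][180:380,220:500],(400,286))]))
E
```

```text
top 4 [227 180  22  66 472] [237.6589 212.7182]
(array([237.6589, 212.7182]), array([245.851 , 180.2145]), array([229.5513, 244.8869]))
scene 1 [323 285  75  21 464] [360.2629 294.875 ]
(array([360.2629, 294.875 ]), array([396.7029, 287.5268]), array([322.6879, 302.4521]))
station [ 0.5342 -0.0468 -0.1995] res [ 0.4 -0.8  0.5 -1.1  0.1  0.6  0.6  0.   0.3  0.   0.4  0.1]
handle [[0.5788 0.1738 0.1   ]]
disc st 0.05397878553370596 0.1051599412214309
disc st 0.0599081339127267 0.11476661531951846
tool->handle dxyz above .20 [ 0.6003 -0.5555  0.0313]
yaw 0.6063984968079807
```

View pics/o.png

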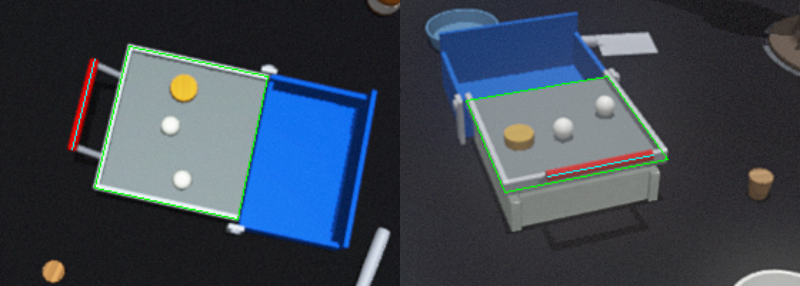

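The overlay fits within about a pixel, so the station pose is good. Moving now.

```bash
python3 -m jog '[{"jaw":0.036,"xyz":[0.035,-0.0325,0],"yaw":0},{"jaw":0.036,"xyz":[0.035,-0.0325,0],"yaw":0},{"jaw":0.036,"xyz":[0.035,-0.0325,0],"yaw":0},{"jaw":0.036,"xyz":[0.035,-0.0325,0],"yaw":0},{"jaw":0.036,"xyz":[0.035,-0.0325,0],"yaw":0},{"jaw":0.036,"xyz":[0.035,-0.0325,0],"yaw":0},{"jaw":0.036,"xyz":[0.035,-0.0325,0],"yaw":0},{"jaw":0.036,"xyz":[0.035,-0.0325,0],"yaw":0},{"jaw":0.036,"xyz":[0.035,-0.0325,0],"yaw":0},{"jaw":0.036,"xyz":[0.035,-0.0325,0],"yaw":0},{"jaw":0.036,"xyz":[0.035,-0.0325,0],"yaw":0},{"jaw":0.036,"xyz":[0.035,-0.0325,0],"yaw":0}]'
python3 -m jog '[{"jaw":0.036,"xyz":[0.035,-0.0325,0],"yaw":0},{"jaw":0.036,"xyz":[0.035,-0.0325,0],"yaw":0},{"jaw":0.036,"xyz":[0.035,-0.0325,0],"yaw":0},{"jaw":0.036,"xyz":[0.035,-0.0325,0],"yaw":0},{"jaw":0.036,"xyz":[0.035,-0.0325,0],"yaw":0},{"jaw":0.036,"xyz":[0,0,0],"yaw":0.12},{"jaw":0.036,"xyz":[0,0,0],"yaw":0.12},{"jaw":0.036,"xyz":[0,0,0],"yaw":0.12},{"jaw":0.036,"xyz":[0,0,0],"yaw":0.12},{"jaw":0.036,"xyz":[0,0,0],"yaw":0.12},{"jaw":0.036,"xyz":[0,0,0],"yaw":0},{"jaw":0.036,"xyz":[0,0,0],"yaw":0}]'
cat > to.py <<'E'
# print tool-frame shift from the TCP to a world target, yaw error to the station
from h import *
import sys
np.set_printoptions(precision=4,suppress=True)
def rep(X):
    s=bot.get_state();R=np.array(s['orientation']);p=np.load('st.npy')
    a=np.arctan2(R[1,1],R[0,1])-(np.arctan2(np.cos(p[2]),-np.sin(p[2]))-np.pi)
    print('t',s['t'],'tcp',s['ee_pos'],'d',R.T@(np.array(X)-s['ee_pos']),'yaw',(a+np.pi)%(2*np.pi)-np.pi,'F',s['force'],'w',s['grip_width']*.0854,s['grip_force'])
if len(sys.argv)>3: rep([float(v) for v in sys.argv[1:4]])
E
python3 to.py 0.5788 0.1738 0.083
```

```text
t: 1.8
ee_pos: [0.4793, -0.0479, 0.2317]
orientation: [[0.919, 0.395, 0.001], [0.395, -0.919, -0.0], [0.001, 0.001, -1.0]]
force: [1.2, -0.8, -0.6]
grip_width: 0.422
grip_force: 0.0
t: 3.0
ee_pos: [0.5751, 0.1689, 0.2313]
orientation: [[0.982, -0.188, 0.0], [-0.188, -0.982, -0.0], [0.0, 0.0, -1.0]]
force: [-0.0, -0.1, -0.9]
grip_width: 0.42
grip_force: 0.0
t 3.0 tcp [0.5751 0.1689 0.2313] d [ 0.0027 -0.0055  0.1483] yaw 0.009971170173313837 F [-0.0455 -0.1487 -0.9268] w 0.035825844724788815 0.0
```

```bash
python3 -m jog '[{"jaw":0.036,"xyz":[0.003,-0.0055,0.03],"yaw":0.01},{"jaw":0.036,"xyz":[0,0,0.03],"yaw":0},{"jaw":0.036,"xyz":[0,0,0.03],"yaw":0},{"jaw":0.036,"xyz":[0,0,0.025],"yaw":0},{"jaw":0.036,"xyz":[0,0,0.02],"yaw":0},{"jaw":0.036,"xyz":[0,0,0.013],"yaw":0},{"jaw":0.036,"xyz":[0,0,0],"yaw":0},{"jaw":0.036,"xyz":[0,0,0],"yaw":0}]'
python3 -m jog '[{"jaw":0.0,"xyz":[0,0,0],"yaw":0},{"jaw":0.0,"xyz":[0,0,0],"yaw":0},{"jaw":0.0,"xyz":[0,0,0],"yaw":0},{"jaw":0.0,"xyz":[0,0,0],"yaw":0},{"jaw":0.0,"xyz":[0,0,0],"yaw":0}]'
python3 to.py 0.5788 0.1738 0.083
```

```text
t: 3.8
ee_pos: [0.5795, 0.1738, 0.0838]
orientation: [[0.98, -0.201, 0.0], [-0.201, -0.98, 0.0], [0.0, -0.0, -1.0]]
force: [-0.3, 0.4, -0.2]
grip_width: 0.419
grip_force: 0.0
t: 4.3
ee_pos: [0.5796, 0.1721, 0.0847]
orientation: [[0.979, -0.203, 0.001], [-0.203, -0.979, -0.002], [0.001, 0.002, -1.0]]
force: [-2.2, -5.5, 4.8]
grip_width: 0.115
grip_force: 58.5
t 4.3 tcp [0.5796 0.1721 0.0847] d [-0.0011 -0.0016  0.0017] yaw -0.0044037993347996185 F [-2.205  -5.4894  4.827 ] w 0.009781829833951148 58.478363156318665
```

```bash
python3 -m jog '[{"jaw":0,"xyz":[0,0.001,-0.0045],"yaw":0},{"jaw":0,"xyz":[0,0.001,-0.0045],"yaw":0},{"jaw":0,"xyz":[0,0.0012,-0.0044],"yaw":0},{"jaw":0,"xyz":[0,0.0012,-0.0044],"yaw":0},{"jaw":0,"xyz":[0,0.0014,-0.0044],"yaw":0},{"jaw":0,"xyz":[0,0.0014,-0.0044],"yaw":0},{"jaw":0,"xyz":[0,0.0015,-0.0043],"yaw":0},{"jaw":0,"xyz":[0,0.0015,-0.0043],"yaw":0},{"jaw":0,"xyz":[0,0,0],"yaw":0},{"jaw":0,"xyz":[0,0,0],"yaw":0},{"jaw":0,"xyz":[0,0,0],"yaw":0},{"jaw":0,"xyz":[0,0,0],"yaw":0}]'
python3 -m jog '[{"jaw":0,"xyz":[0,0,0],"yaw":0},{"jaw":0,"xyz":[0,0,0],"yaw":0},{"jaw":0,"xyz":[0,0,0],"yaw":0},{"jaw":0,"xyz":[0,0,0],"yaw":0},{"jaw":0,"xyz":[0,0,0],"yaw":0},{"jaw":0,"xyz":[0,0,0],"yaw":0}]'
python3 - <<'E'
from h import *
c=bot.camera('scene');save(c,'s1');d=bot.camera('top')
cv2.imwrite('pics/a.png',np.hstack([cv2.resize(x['color'][a:a+210,b:b+280,::-1],(400,300)) for x,a,b in ((c,170,220),(d,140,180))]))
E
```

```text
t: 5.5
ee_pos: [0.5776, 0.1628, 0.1188]
orientation: [[0.979, -0.203, 0.001], [-0.203, -0.979, -0.001], [0.001, 0.0, -1.0]]
force: [3.6, -4.6, -4.1]
grip_width: 0.112
grip_force: 58.4
t: 6.1
ee_pos: [0.5776, 0.1628, 0.1188]
orientation: [[0.979, -0.203, 0.001], [-0.203, -0.979, -0.001], [0.001, 0.0, -1.0]]
force: [3.0, -5.1, -4.5]
grip_width: 0.114
grip_force: 58.4
```

View pics/a.png

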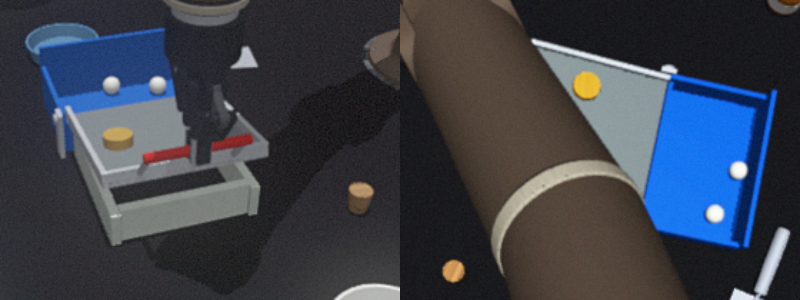

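The board is up. Both balls are in the blue tray, at (738,170) and (714,213) in the right half, and the disc is still on the board at (588,85). Lowering the board and releasing it.

```bash
python3 -m jog '[{"jaw":0,"xyz":[0,-0.0015,0.0043],"yaw":0},{"jaw":0,"xyz":[0,-0.0015,0.0043],"yaw":0},{"jaw":0,"xyz":[0,-0.0014,0.0044],"yaw":0},{"jaw":0,"xyz":[0,-0.0014,0.0044],"yaw":0},{"jaw":0,"xyz":[0,-0.0012,0.0044],"yaw":0},{"jaw":0,"xyz":[0,-0.0012,0.0044],"yaw":0},{"jaw":0,"xyz":[0,-0.001,0.0045],"yaw":0},{"jaw":0,"xyz":[0,-0.001,0.0045],"yaw":0},{"jaw":0,"xyz":[0,0,0],"yaw":0},{"jaw":0,"xyz":[0,0,0],"yaw":0},{"jaw":0,"xyz":[0,0,0],"yaw":0}]'
python3 -m jog '[{"jaw":0.036,"xyz":[0,0,0],"yaw":0},{"jaw":0.036,"xyz":[0,0,0],"yaw":0},{"jaw":0.036,"xyz":[0,0,0],"yaw":0},{"jaw":0.036,"xyz":[0,0,0],"yaw":0},{"jaw":0.036,"xyz":[0,0,-0.02],"yaw":0},{"jaw":0.036,"xyz":[0,0,-0.03],"yaw":0},{"jaw":0.06,"xyz":[0,0,-0.04],"yaw":0},{"jaw":0.06,"xyz":[0,0,-0.03],"yaw":0},{"jaw":0.06,"xyz":[0,0.03,0],"yaw":0},{"jaw":0.06,"xyz":[0,0.03,0],"yaw":0},{"jaw":0.06,"xyz":[0,0,0],"yaw":0}]'
python3 - <<'E'
from to import *
p=np.load('st.npy');cc,ss=np.cos(p[2]),np.sin(p[2])
for n in ['top','scene','wrist']:
    c=bot.camera(n);save(c,n+'2')
    for q,z in (('disc_center',.067),('ball_a_center',.0175),('dish_in',.005)):
        for r in bot.regions_of(n,q)[:3]:
            v,u=np.nonzero(r['pixels']);px=[u.mean(),v.mean()];w=atz(c,px,.071 if q=='disc_center' else z)
            d=w[:2]-p[:2];print(n,q,round(r['conf'],2),len(u),np.array(px),'w',w,'st',np.array([cc*d[0]+ss*d[1],-ss*d[0]+cc*d[1]]),c['color'][r['pixels']].mean(0))
rep([.608,.05,.12])
E
```

```text
t: 7.3
ee_pos: [0.5794, 0.1721, 0.0855]
orientation: [[0.979, -0.203, 0.001], [-0.203, -0.979, -0.002], [0.001, 0.002, -1.0]]
force: [-4.7, -8.9, 14.5]
grip_width: 0.116
grip_force: 60.2
t: 8.4
ee_pos: [0.5668, 0.1102, 0.2033]
orientation: [[0.978, -0.207, -0.0], [-0.207, -0.978, -0.003], [0.0, 0.003, -1.0]]
force: [-0.0, -0.1, -0.3]
grip_width: 0.705
grip_force: 0.0
top ball_a_center 0.53 125 [399.264 288.832] w [ 0.4525 -0.1328  0.0175] st [-0.063  -0.1005] [215.696 220.48  223.376]
top dish_in 0.58 2899 [130.4395 263.5154] w [0.4923 0.392  0.005 ] st [-0.128   0.4218] [233.4063 233.6319 231.4053]
scene disc_center 0.53 314 [302.8694 275.5892] w [0.6149 0.0518 0.071 ] st [0.0596 0.1126] [165.4713 140.8121  88.5255]
scene dish_in 0.59 4668 [489.7958 403.8912] w [0.4846 0.3801 0.005 ] st [-0.1332  0.4086] [207.0111 208.2254 204.919 ]
wrist disc_center 0.69 1841 [402.5866 154.8376] w [0.6108 0.0452 0.071 ] st [0.0569 0.1053] [247.692  234.1852 129.6382]
wrist ball_a_center 0.63 520 [587.3288 273.7558] w [ 0.4532 -0.1365  0.0175] st [-0.0616 -0.104 ] [230.8577 231.7923 228.7231]
wrist dish_in 0.6 7198 [ 83.9637 322.4978] w [0.4987 0.3983 0.005 ] st [-0.123   0.4292] [232.5446 233.5199 231.3131]
t 9.0 tcp [0.567  0.1153 0.2032] d [0.0533 0.0557 0.0832] yaw -0.0032027670293928168 F [ 0.2306 -0.2887  0.7685] w 0.060319227958100914 0.0
```

View pics/wrist2.png

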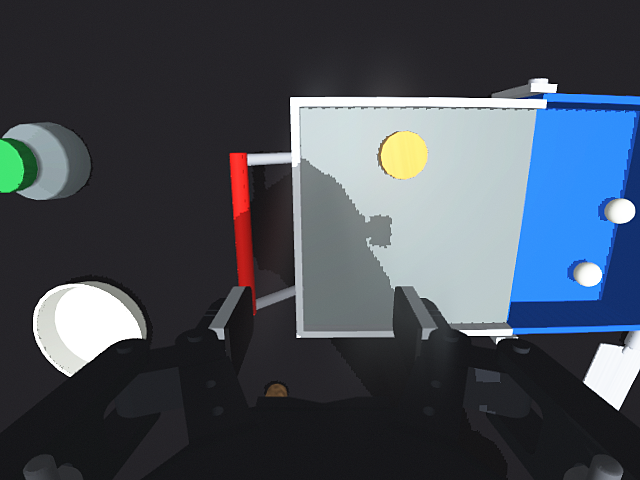

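```bash
python3 -m jog '[{"jaw":0.06,"xyz":[0.027,0.03,0],"yaw":0},{"jaw":0.06,"xyz":[0.027,0.029,0.02],"yaw":0},{"jaw":0.06,"xyz":[0,0,0.03],"yaw":0},{"jaw":0.06,"xyz":[0,0,0.03],"yaw":0},{"jaw":0.06,"xyz":[0,0,0.03],"yaw":0},{"jaw":0.06,"xyz":[0,0,0],"yaw":0},{"jaw":0.06,"xyz":[0,0,0],"yaw":0},{"jaw":0.06,"xyz":[0,0,0],"yaw":0}]'
python3 - <<'E'
from to import *
c=bot.camera('wrist');save(c,'w3')
for r in bot.regions_of('wrist','disc_center')[:1]:
    v,u=np.nonzero(r['pixels']);print(r['conf'],len(u),u.mean(),v.mean(),atz(c,[u.mean(),v.mean()],.07))
rep([.609,.046,.062])
E
```

```text
t: 9.8
ee_pos: [0.6092, 0.0465, 0.0951]
orientation: [[0.979, -0.202, 0.003], [-0.202, -0.979, 0.0], [0.003, -0.001, -1.0]]
force: [0.5, 0.3, 0.7]
grip_width: 0.702
grip_force: 0.0
0.64 4072 324.9864931237721 273.7124263261297 [0.6118 0.0447 0.07  ]
t 9.9 tcp [0.6092 0.0464 0.0952] d [-0.0002  0.0005  0.0332] yaw -0.0036168827798146452 F [-0.4042  0.2742 -0.3376] w 0.06001435339001124 0.0
```

View pics/w3.png

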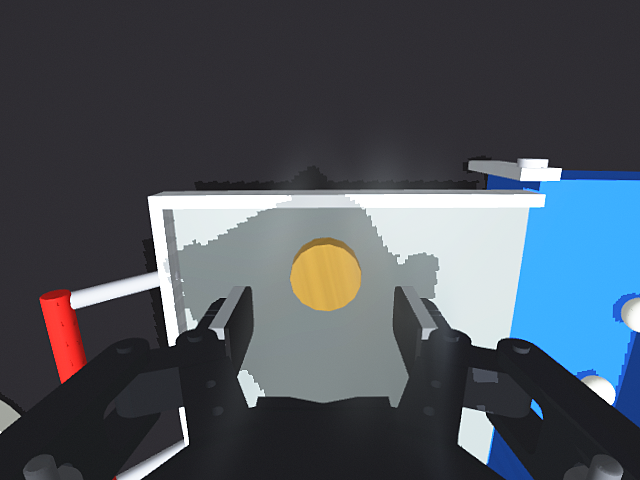

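The disc at (325,274) sits centred between the pads. Descending carefully with a force check.

```bash
python3 -m jog '[{"jaw":0.06,"xyz":[0.002,0,0.015],"yaw":0},{"jaw":0.06,"xyz":[0,0,0.01],"yaw":0},{"jaw":0.06,"xyz":[0,0,0.006],"yaw":0},{"jaw":0.06,"xyz":[0,0,0],"yaw":0},{"jaw":0.06,"xyz":[0,0,0],"yaw":0}]'
python3 -m jog '[{"jaw":0.06,"xyz":[0,0,0.002],"yaw":0},{"jaw":0.06,"xyz":[0,0,0.002],"yaw":0},{"jaw":0.06,"xyz":[0,0,0],"yaw":0},{"jaw":0.06,"xyz":[0,0,0],"yaw":0}]'
```

```text
t: 10.4
ee_pos: [0.6098, 0.0459, 0.0619]
orientation: [[0.979, -0.202, -0.001], [-0.202, -0.979, -0.0], [-0.001, 0.0, -1.0]]
force: [-0.3, -1.0, 0.1]
grip_width: 0.701
grip_force: 0.0
t: 10.8
ee_pos: [0.61, 0.0458, 0.0584]
orientation: [[0.979, -0.202, 0.0], [-0.202, -0.979, -0.0], [0.0, 0.0, -1.0]]
force: [0.6, 0.5, 0.6]
grip_width: 0.706
grip_force: 0.0
```

```bash
python3 -m jog '[{"jaw":0.03,"xyz":[0,0,-0.001],"yaw":0},{"jaw":0.03,"xyz":[0,0,0],"yaw":0},{"jaw":0.03,"xyz":[0,0,0],"yaw":0},{"jaw":0.03,"xyz":[0,0,0],"yaw":0},{"jaw":0.03,"xyz":[0,0,0],"yaw":0}]'
```

```text
t: 11.3
ee_pos: [0.6102, 0.0459, 0.0599]
orientation: [[0.979, -0.202, 0.001], [-0.202, -0.979, -0.0], [0.001, -0.0, -1.0]]
force: [-1.4, -0.4, 6.0]
grip_width: 0.394
grip_force: 59.3
```

```bash
python3 -m jog '[{"jaw":0.03,"xyz":[0,0,-0.01],"yaw":0},{"jaw":0.03,"xyz":[0,0,-0.025],"yaw":0},{"jaw":0.03,"xyz":[0,0,-0.035],"yaw":0},{"jaw":0.03,"xyz":[0,0,-0.035],"yaw":0},{"jaw":0.03,"xyz":[0,0,-0.035],"yaw":0},{"jaw":0.03,"xyz":[-0.01,-0.017,0],"yaw":0},{"jaw":0.03,"xyz":[-0.022,-0.036,0],"yaw":0},{"jaw":0.03,"xyz":[-0.022,-0.036,0],"yaw":0},{"jaw":0.03,"xyz":[-0.022,-0.036,0],"yaw":0},{"jaw":0.03,"xyz":[-0.022,-0.036,0],"yaw":0},{"jaw":0.03,"xyz":[-0.022,-0.036,0],"yaw":0},{"jaw":0.03,"xyz":[-0.022,-0.036,0],"yaw":0}]'
python3 -m jog '[{"jaw":0.03,"xyz":[-0.022,-0.036,0],"yaw":0},{"jaw":0.03,"xyz":[-0.015,-0.025,0],"yaw":0},{"jaw":0.03,"xyz":[-0.007,-0.015,0],"yaw":0},{"jaw":0.03,"xyz":[0,0,0],"yaw":0},{"jaw":0.03,"xyz":[0,0,0],"yaw":0}]'
python3 - <<'E'
from to import *
c=bot.camera('wrist');d=bot.camera('scene')
cv2.imwrite('pics/b.png',np.hstack([cv2.resize(x['color'][:,:,::-1],(400,300)) for x in (c,d)]))
# white rim circle, scene camera: project a model circle to compare
for n,cam in (('wrist',c),('scene',d)):
    for r in bot.regions_of(n,'dish_in')[:2]:
        v,u=np.nonzero(r['pixels']);print(n,r['conf'],len(u),u.mean(),v.mean(),'bbox',u.min(),u.max(),v.min(),v.max())
    a=np.linspace(0,6.28,60)
    q=proj(cam,np.c_[.49+.06*np.cos(a),.386+.06*np.sin(a),.026+0*a]);print('model rim bbox',q.min(0),q.max(0))
rep([.49,.386,.04])
E
```

```text
t: 12.5
ee_pos: [0.5171, 0.3041, 0.1998]
orientation: [[0.979, -0.202, 0.0], [-0.202, -0.979, 0.0], [0.0, -0.0, -1.0]]
force: [0.9, -1.0, -0.4]
grip_width: 0.394
grip_force: 59.8
t: 13.0
ee_pos: [0.491, 0.3845, 0.1991]
orientation: [[0.979, -0.203, 0.0], [-0.203, -0.979, -0.001], [0.001, 0.001, -1.0]]
force: [0.6, -0.4, -1.4]
grip_width: 0.392
grip_force: 59.8
wrist 0.94 12445 322.370590598634 210.98754519887504 bbox 257 387 151 271
model rim bbox [255.0309 150.9294] [386.9257 280.0729]
scene 0.61 4744 489.7337689713322 403.99177908937605 bbox 448 532 368 441
model rim bbox [450.3059 367.5144] [535.398  432.9379]
t 13.2 tcp [0.4913 0.3841 0.1993] d [-0.0018 -0.0017  0.1593] yaw -0.006468773477027234 F [-0.3347 -0.6662 -0.5324] w 0.03334689940057927 59.83448803424835
```

View pics/b.png

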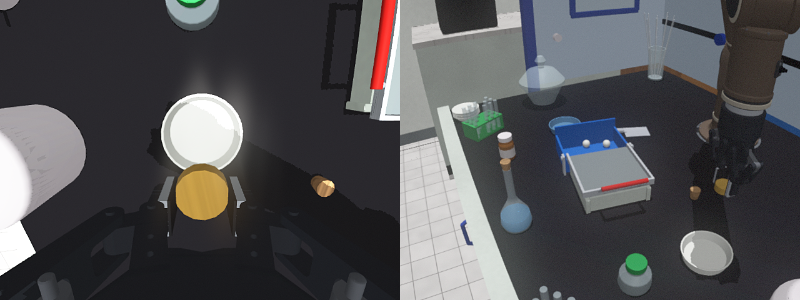

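Disc held, tool over the white dish (wrist mask and model rim agree). Lowering.

```bash
python3 -m jog '[{"jaw":0.03,"xyz":[-0.001,-0.001,0.03],"yaw":0},{"jaw":0.03,"xyz":[0,0,0.04],"yaw":0},{"jaw":0.03,"xyz":[0,0,0.04],"yaw":0},{"jaw":0.03,"xyz":[0,0,0.035],"yaw":0},{"jaw":0.03,"xyz":[0,0,0.02],"yaw":0},{"jaw":0.03,"xyz":[0,0,0.013],"yaw":0},{"jaw":0.03,"xyz":[0,0,0.009],"yaw":0},{"jaw":0.03,"xyz":[0,0,0],"yaw":0},{"jaw":0.03,"xyz":[0,0,0],"yaw":0}]'
```

```text
t: 14.1
ee_pos: [0.49, 0.3875, 0.0133]
orientation: [[0.979, -0.202, 0.001], [-0.202, -0.979, 0.001], [0.001, -0.001, -1.0]]
force: [0.5, -0.1, -0.8]
grip_width: 0.395
grip_force: 59.9
```

```bash
python3 -m jog '[{"jaw":0.03,"xyz":[0,0,0.004],"yaw":0},{"jaw":0.03,"xyz":[0,0,0],"yaw":0},{"jaw":0.05,"xyz":[0,0,0],"yaw":0},{"jaw":0.05,"xyz":[0,0,0],"yaw":0},{"jaw":0.05,"xyz":[0,0,0],"yaw":0},{"jaw":0.05,"xyz":[0,0,-0.015],"yaw":0},{"jaw":0.05,"xyz":[0,0,-0.03],"yaw":0},{"jaw":0.05,"xyz":[0,0,-0.05],"yaw":0},{"jaw":0.05,"xyz":[0,0,-0.05],"yaw":0},{"jaw":0.05,"xyz":[-0.03,0,-0.03],"yaw":0},{"jaw":0.05,"xyz":[0,0,0],"yaw":0},{"jaw":0.05,"xyz":[0,0,0],"yaw":0}]'
python3 - <<'E'
from h import *
c=bot.camera('wrist');d=bot.camera('scene')
cv2.imwrite('pics/e.png',np.hstack([cv2.resize(x['color'][:,:,::-1],(400,300)) for x in (c,d)]))
for n,q,z,cam in (('wrist','disc_center',.012,c),('scene','disc_center',.012,d)):
    for r in bot.regions_of(n,q)[:2]:
        v,u=np.nonzero(r['pixels']);print(n,r['conf'],len(u),atz(cam,[u.mean(),v.mean()],z))
E
```

```text
t: 15.3
ee_pos: [0.4599, 0.3938, 0.1852]
orientation: [[0.98, -0.201, 0.002], [-0.201, -0.98, 0.001], [0.002, -0.002, -1.0]]
force: [-0.6, -0.4, 0.1]
grip_width: 0.583
grip_force: 0.0
wrist 0.67 1335 [0.49030979 0.38753676 0.012     ]
scene 0.67 493 [0.49298763 0.38894722 0.012     ]
```

View pics/e.png

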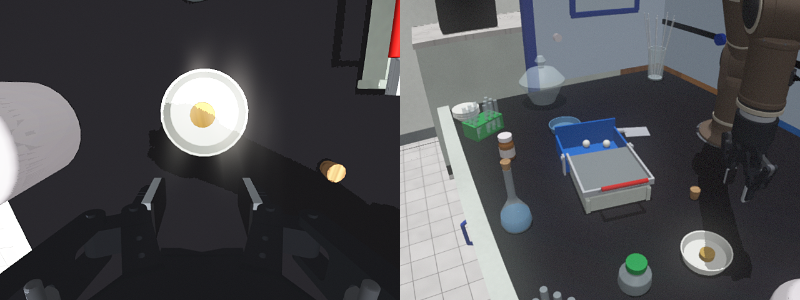

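The disc lies centred in the white dish, at (203,115) in the wrist half and (707,254) in the scene half. Both balls are in the tray at (586,144) and (606,144), the board is level, and the gripper is clear.

```bash
python3 -c "
from rig import bot
print(bot.hand_in())"
```

```text
the job is handed in; nothing more can be done
None
```

The job is handed in at about 15 s; the last pictures show both balls in the blue tray, the board back down and the brass disc centred in the white dish, but no verdict came back.

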